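Set up the binding punch: margin dial to six clicks, paper guide to the format mark

ROBOT

A 6-joint arm with a two-finger parallel gripper is mounted at the origin on the work surface; the furniture and walls round the work are solid. World frame = base frame: x ahead of the robot, y to its left, z up, the work surface at z = 0. Lengths are in m, angles in degrees, forces in N, time in s.
With the tool pointing down it reaches from about 0.35 to 0.875 m from the base axis. Payload 4.2 kg.
Tool frame: the origin (TCP) lies between the finger pads; the fingertips stand 8 mm ahead of it and the grasp point (between the pads) lies 11 mm behind it; z points along the fingers, y is the direction in which the jaws open and shut (so a half turn about z gives the same grasp; the last joint's range is limited). The gripper opens to 85 mm and grips with 20 to 120 N. Pads are 22 mm wide; open, the fingers measure 114 mm over their backs; the gripper's body (76 mm by 85 mm) begins 54 mm behind the grasp point. The pads swing forward as they close: fully open they stand 13 mm farther back than shut.
Start: joints at [-53.824, 22.042, 0.453, 0, -68.411, -14.817], TCP at [0.228, -0.582, 0.239] pointing down, gripper open.
Joint ranges: [-179.83, 179.83], [-69.29, 118.12], [-61.27, 80.66], [-181.25, 117.63], [-171.15, -9.14], [-177.46, 177.46]. Speed limits (degrees/s): [159.86, 159.86, 180, 180, 180, 180].

INTERFACE

Orientations are given as [roll, pitch, yaw] about the fixed x, y, z axes, in that order (R = Rz(yaw) Ry(pitch) Rx(roll)).
In Python, from plant import env gives the robot as it stands. The module is installed in compiled form; this text tells all that it offers. Calls block until the motion is done:
- env.goto(position, orientation): joint-space move of the TCP to a pose.
- env.line_to(position, speed=0.15, ori=None): straight line of the TCP; ori=None keeps the orientation; speed is the mean speed in m/s.
- env.set_joints(angles): joint-space move.
- env.release() and env.clamp(force=None): open the fingers fully, or close them until they stop; force is the grip in N (None keeps the last).
- env.wait(seconds).
- env.inverse_kinematics(position, orientation): joint angles nearest the present ones, or None.
- env.observe(): the state.
- env.read_camera(name): name is "scene" or "side" or "wrist"; returns a dict with "frame" (384x512x3 uint8, red, green, blue), "fx", "fy", "cx", "cy" (pixels), "k1" (the pictures are not rectified: a ray, as slopes to the right and down, at radius r is drawn at 1 + k1 r^2 times it, then the intrinsics apply), "R" (3x3) and "t" (3): a world point X has camera coordinates R X + t; the wrist camera has in their place "hand_eye" (4x4, takes a point from camera to tool coordinates, whose origin is the TCP and whose axes are the flange's). Camera axes: x right, y down, z forward; pixel columns grow to the right and rows downward; lengths in m; the calibration is good to about 2 mm. A picture is of the moment at which its call begins: read the wrist's pose just before it. There is no depth.
A pose or a line that the arm cannot do raises env.PlanningError and nothing moves.
- env.job_done(): hands the job in, once; it reports no verdict.
The state is a dict: "t": time; "joint_pos": joint angles; "joint_vel": joint speeds; "joint_efforts": joint torques, N m; "tool_pos": TCP position; "tcp_rot": TCP orientation; "force": force on the tool from outside, world axes, zero at the start; "torque": the same for the moment, N m; "grip_width": opening from 0.0 (shut) to 1.0 (fully open).
Only numpy, scipy, OpenCV 4.12 (cv2) and the standard library are available. Lean on these libraries where they do the work, as an engineer would, in place of code of your own. Each camera call takes 0.05 s, during which the arm holds its last target. There are 200 camera calls.

TASK

Set up the binding punch on the desk for the next batch of reports. Set the margin dial on its sloping deck to six, which is six clicks clockwise from its anticlockwise end stop, and move the paper guide to the format mark (the one line that runs right across the scale): pull its lock tab towards you to free it, slide the guide to the mark and push the tab back home so that the guide is locked there. Leave the clip box and the glue stick beside the punch where they are.

Things in the scene. Friction and masses are not known exactly. Their poses are not given: they have to be found in the camera images.
- punch: Desktop binding punch, fixed on the desk: white wedge with grey cheeks, 376 mm wide (y), 260 deep (x), 400 wide over the arms of the pull handle folded back along its upper rear edge. Origin: on the desk under its middle; x to its rear, y left, z up; turned by up to 0.2 rad. All its controls stand on the sloping deck: margin dial at right, paper guide at left.
- deck_edge (a point): Middle of the lower edge of the white deck, which rises from here at 30 degrees, 190 mm up the slope, facing the operator. Axes of the deck: x up the slope, y left, z square off it; work its controls along this z (tool leaning 30 degrees). The grey die housing before this edge stands 28 mm proud of the deck; the side cheeks 31 mm at the bottom, 5 mm at the top.
- dial_center (a point): Fixed point on the dial's axis at (105, -118, 8.5) mm in the deck's axes from deck_edge, level with the top of its 55 mm skirt; axes as the deck's (z = the dial's axis). Black round ribbed knob, 46 mm across, from this level to 30 mm above it. Its white line points at one of 9 white marks (0 to 8), 30 degrees apart on a grey ring 76 mm across; marks 0 and 8 are longer.
- dial_top (a point): Fixed point at the middle of the knob's top, 30 mm over dial_center. The dial clicks into each mark (0.1 N m to pass to the next; let go, it drops into the nearest). Firm stops lie 6 degrees beyond mark 0 (anticlockwise) and mark 8 (clockwise), as seen facing the dial. It starts on mark 1, 2 or 3, or just dropping into one.
- depth_stop (a joint): Steel stop bar in the punch's throat, with a small pointer in the slot below the dial. The dial draws it: 0 with the dial on mark 0, 1 mm more for each click clockwise, so 0.006 m at click six. Not moved by hand.
- lock_tab (a point): Centre of the top of the lock tab on the paper guide: black upright tab, 16 mm wide (deck y), 11 mm long (deck x), 24 mm tall, on a 20 mm square plate on the 38 mm wide grey carriage. Below this point: plate's top 24 mm, carriage's top 27 mm, deck 42.5 mm. Axes as the deck's. Moves with guide and lock.
- guide_lock (a joint): Travel of the lock tab on the guide, m: 0 = home, up the slope, its pin between two teeth of the rack, guide locked; 0.010 = pulled fully down the slope towards the operator, guide free (the pin clears the teeth at 0.006). About 2 N of friction; it stays where it is left.
- guide (a joint): Travel of the paper guide along its rail, m: 0 = far left, up to 0.090 to the right (deck -y). About 1.5 N moves it when free; locked it has 1.5 mm of play. The rack has a notch each 10 mm (0, 0.010 ... 0.090), a scale line to each; it starts locked in one of the notches 0 to 0.030; the format mark is at 0.070. The lock tab travels with it and can push it along.
- format_mark (a point): Fixed point in the middle of the format mark, the only scale line that runs across the full 16 mm of the aluminium rack bar above the guide, at (170, 70, 12) mm from deck_edge; axes as the deck's. The guide is at the mark when the white line on its carriage, in line with the middle of the lock tab, has the same deck y as this point.
- clip_box: Dark paper-clip box, 45 x 45 x 59 mm, standing on the desk to the right of the punch. Origin: centre of its underside. To be left alone.
- glue_stick: Glue stick standing upright on the desk to the left of the punch, 24 mm in diameter, 93 mm tall. Origin: centre of its underside, z along it. To be left alone.

How it is judged:
By the outcome, as a careful person would: the job done as asked, in the order asked, and still so for the second after the job is handed in, with the robot touching nothing.
It also fails if it takes over 62 s, if anything falls off the work surface, if the arm or the gripper's body presses on something with over 40 N, if the wrist force passes 120 N, or if a joint passes its speed limit or range.

## Working session

There is one attempt and no reset: what is moved stays moved. The work goes in short steps, each a Python script; the robot and the scene stay as the last script left them, time stands still between calls to the robot, and variables do not carry over. Pictures are saved under pics/ and viewed, about 8 in all and at most 12, crops included, and the job is handed in when it is done.

```bash
mkdir -p pics; python3 - <<'E'
from plant import env
import cv2,numpy as np
s=env.observe(); print({k:np.round(v,3).tolist() for k,v in s.items()})
for n in ["scene","side","wrist"]:
    c=env.read_camera(n); cv2.imwrite(f"pics/{n}0.png",c["frame"][:,:,::-1])
    print(n,{k:np.round(v,4).tolist() for k,v in c.items() if k!="frame"})
E
python3 -c "
import cv2,numpy as np
a=cv2.imread('pics/scene0.png');b=cv2.imread('pics/side0.png')
cv2.imwrite('pics/s0.png',cv2.resize(a,(800,600),interpolation=cv2.INTER_CUBIC));cv2.imwrite('pics/d0.png',cv2.resize(b,(800,600),interpolation=cv2.INTER_CUBIC))"
```

```text
{'t': 0.0, 'joint_pos': [-53.824, 22.091, 0.38, -0.03, -68.409, -14.816], 'joint_vel': [-0.021, 0.008, 0.009, 0.073, -0.03, -0.021], 'joint_efforts': [-0.0, -39.229, 18.84, 4.186, -0.005, 0.0], 'tool_pos': [0.227, -0.582, 0.238], 'tcp_rot': [179.877, -0.004, -158.652], 'force': [-0.628, 0.796, -0.313], 'torque': [-0.037, 0.022, -0.037], 'grip_width': 0.997}
scene {'fx': 424.9551, 'fy': 424.9551, 'cx': 255.794, 'cy': 192.7427, 'k1': -0.0051, 'R': [[-0.5171, -0.8558, 0.0164], [-0.5711, 0.3307, -0.7513], [0.6375, -0.3979, -0.6597]], 't': [0.2253, 0.3946, 0.7287]}
side {'fx': 467.3865, 'fy': 467.3865, 'cx': 253.3934, 'cy': 195.1758, 'k1': -0.0944, 'R': [[0.9595, -0.2816, 0.0069], [-0.1555, -0.5503, -0.8204], [0.2348, 0.7861, -0.5718]], 't': [-0.532, 0.1379, 1.3088]}
wrist {'fx': 292.1207, 'fy': 292.1207, 'cx': 256.3578, 'cy': 193.8384, 'k1': -0.07, 'hand_eye': [[0.0007, -0.9564, -0.292, 0.0757], [1.0, 0.0006, 0.0002, 0.0], [-0.0, -0.292, 0.9564, -0.1352], [0.0, 0.0, 0.0, 1.0]]}
```

View pics/s0.png

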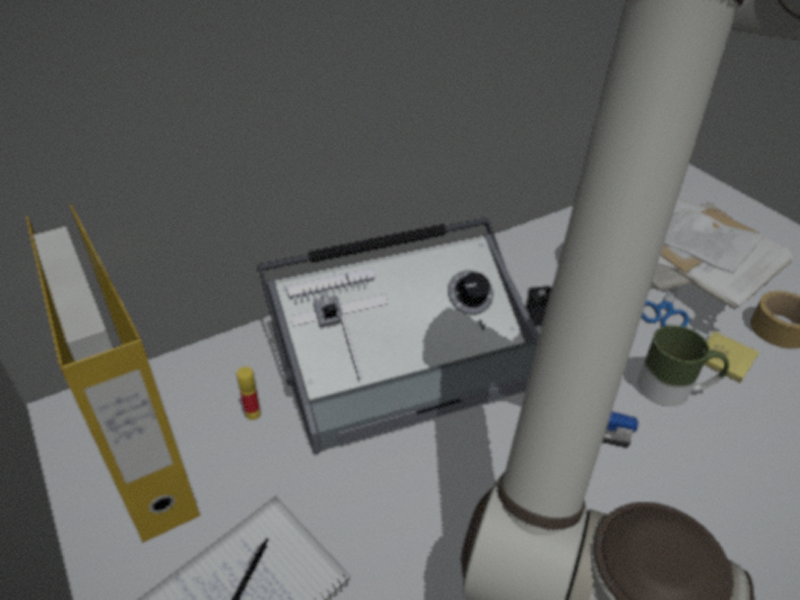

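View pics/d0.png

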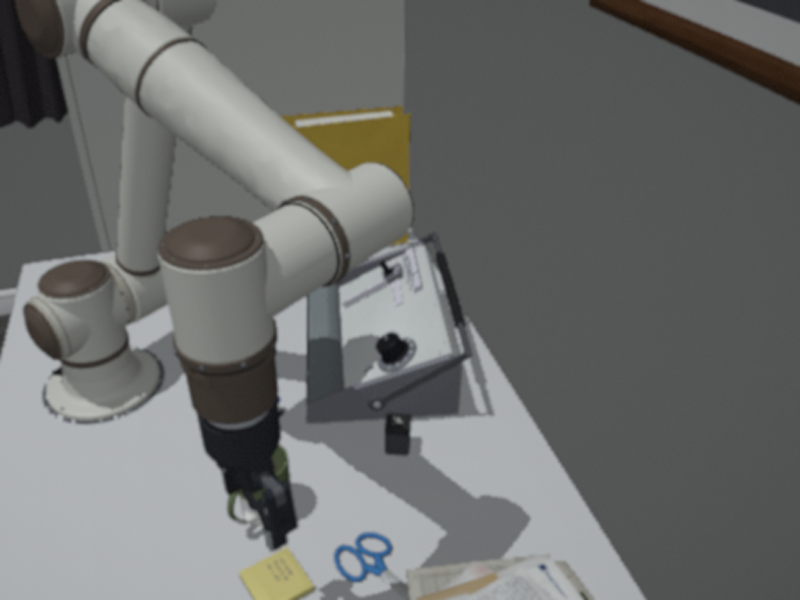

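Scene view: the dial knob is at about (470,290), the lock tab at (330,308) and the scale at (330,283), in 800x600 px. Side view: the dial is at (393,348), the tab at (390,270) and the clip box at (397,433). Next I triangulate roughly and fit the deck pose.

```bash
cat > h.py <<'E'
from plant import env
import cv2,numpy as np,json
from scipy.spatial.transform import Rotation as Ro
def rot(rpy): return Ro.from_euler('xyz',rpy,degrees=True).as_matrix()
def rpy(M): return Ro.from_matrix(M).as_euler('xyz',degrees=True)
def cam(name):
    s=env.observe(); c=env.read_camera(name)
    if name=="wrist":
        T=np.eye(4);T[:3,:3]=rot(s["tcp_rot"]);T[:3,3]=s["tool_pos"]
        W=T@np.array(c["hand_eye"]); c["R"]=W[:3,:3].T; c["t"]=-W[:3,:3].T@W[:3,3]
    return c
def ray(c,uv):
    K=np.array([[c["fx"],0,c["cx"]],[0,c["fy"],c["cy"]],[0,0,1]])
    p=cv2.undistortPoints(np.array([[uv]],float),K,np.array([c["k1"],0,0,0.]))[0,0]
    R=np.array(c["R"]); d=R.T@[p[0],p[1],1]; return -R.T@np.array(c["t"]),d/np.linalg.norm(d)
def proj(c,X):
    K=np.array([[c["fx"],0,c["cx"]],[0,c["fy"],c["cy"]],[0,0,1]])
    q=np.array(c["R"])@np.array(X)+c["t"]
    return cv2.projectPoints(q.reshape(1,1,3),np.zeros(3),np.zeros(3),K,np.array([c["k1"],0,0,0.]))[0].ravel()
def tri(rs):
    A=sum(np.eye(3)-np.outer(d,d) for o,d in rs); b=sum((np.eye(3)-np.outer(d,d))@o for o,d in rs)
    X=np.linalg.solve(A,b); return X,[np.linalg.norm(np.cross(X-o,d)) for o,d in rs]
def deckR(yaw): # columns: deck x,y,z in world
    return rot([0,0,np.degrees(yaw)])@rot([0,-30,0])
def load():
    p=json.load(open('pose.json')); return np.array(p["e"]),deckR(p["yaw"])
def save(e,yaw): json.dump({"e":list(map(float,e)),"yaw":float(yaw)},open('pose.json','w'))
def tool(a=0): # tool leaning into the deck; a = clockwise turn (deg, facing deck) of tool x from deck x
    e,D=load(); T=D@rot([0,0,-a])@np.diag([1,-1,-1]); return rpy(T)
def W(p): e,D=load(); return e+D@(np.array(p)/1000)
def toD(X): e,D=load(); return D.T@(np.array(X)-e)*1000
E
python3 - <<'E'
from h import *
k=1.5625
S,D=cam("scene"),cam("side")
pd,ed=tri([ray(S,(471/k,288/k)),ray(D,(393/k,345/k))])
pt,et=tri([ray(S,(329/k,303/k)),ray(D,(390/k,266/k))])
print(pd,ed,pt,et)
# glue/clip base corners etc not needed. yaw from dial->tab unknown guide; use format_mark approx (334,283)/(408?)
from scipy.optimize import least_squares
def f(q):
    e=q[:3];R=deckR(q[3]); t=e+R@[0.110,q[4],0.0425]; d=e+R@[.105,-.118,.033]; 
    return np.r_[proj(S,d)-np.array([471,288])/k,proj(D,d)-np.array([393,345])/k,proj(S,t)-np.array([329,303])/k,proj(D,t)-np.array([390,266])/k]
def g(q):
    e=q[:3];R=deckR(q[3])
    # top corners of deck (190, +-?) unknown
    return f(q)
r=least_squares(f,[.5,0,.08,0,.08]);print(r.x,r.fun)
E
```

```text
[ 0.49882079 -0.16663464  0.10156057] [np.float64(0.0011482508676991547), np.float64(0.001148250867699003)] [0.55697043 0.05120711 0.12029925] [np.float64(0.0004354342834226269), np.float64(0.0004354342834227327)]
[ 0.4582585  -0.03289487  0.02416601 -0.27748813  0.10858195] [ 0.20649157 -1.24449127 -0.75902491 -0.67765875 -0.24379508  1.01252344
  0.7874661   0.99196307]
```

```bash
python3 - <<'E'
from h import *
yaw=-.2; d=np.array([.4988,-.1666,.1016]); e=d-deckR(yaw)@[.105,-.118,.033]
save(e,yaw); print(e)
for a in (0,180):
  for p in ([100,-20,140],):
    print(a,env.inverse_kinematics(W(p),tool(a)))
for a in range(-90,280,30): 
    q=env.inverse_kinematics(W([105,-118,45]),tool(a)); print(a,None if q is None else np.round(q).tolist())
env.goto(W([100,-20,140]),tool(0))
c=cam("wrist"); cv2.imwrite("pics/w1.png",c["frame"][:,:,::-1]); cv2.imwrite("pics/w1b.png",cv2.resize(c["frame"][:,:,::-1],(800,600),interpolation=cv2.INTER_CUBIC))
np.save("w1.npy",{k:c[k] for k in c},allow_pickle=True)
s=env.observe();print(s["t"],s["tool_pos"],s["joint_pos"])
E
```

```text
[ 0.44929401 -0.03616466  0.02052116]
0 None
180 None
-90 None
-60 None
-30 None
0 None
30 None
60 None
90 None
120 None
150 None
180 None
210 None
240 None
270 NoneTraceback (most recent call last):
  File "<stdin>", line 9, in <module>
plant.PlanningError: the arm cannot take that pose within its joint ranges
```

```bash
python3 - <<'E'
from h import *
ik=env.inverse_kinematics
print(tool(0),ik([.5,-.15,.25],[180,0,-158]) is not None)
for lean in (0,10,20,30):
  for a in range(-180,180,30):
    T=rot([0,0,-11.5])@rot([0,-lean,0])@rot([0,0,-a])@np.diag([1,-1,-1])
    r=[]
    for p in ([100,-20,140],[105,-118,50],[105,-118,25]):
        q=ik(W(p),rpy(T)); r.append(None if q is None else np.round(q).tolist())
    if any(r): print(lean,a,r)
E
```

```text
[180.        -30.        -11.4591559] True
0 -180 [[13.0, 9.0, -25.0, -0.0, -56.0, -114.0], [-1.0, 19.0, -24.0, -0.0, -47.0, -101.0], [-1.0, 22.0, -24.0, -0.0, -45.0, -101.0]]
0 -150 [[13.0, 9.0, -25.0, -0.0, -56.0, -144.0], [-1.0, 19.0, -24.0, -0.0, -47.0, -131.0], [-1.0, 22.0, -24.0, -0.0, -45.0, -131.0]]
0 -120 [[13.0, 9.0, -25.0, 0.0, -56.0, -174.0], [-1.0, 19.0, -24.0, -0.0, -47.0, -161.0], [-1.0, 22.0, -24.0, -0.0, -45.0, -161.0]]
0 -90 [[13.0, 9.0, -25.0, 0.0, -56.0, 156.0], [-1.0, 19.0, -24.0, 0.0, -47.0, 169.0], [-1.0, 22.0, -24.0, 0.0, -45.0, 169.0]]
0 -60 [[13.0, 9.0, -25.0, 0.0, -56.0, 126.0], [-1.0, 19.0, -24.0, 0.0, -47.0, 139.0], [-1.0, 22.0, -24.0, 0.0, -45.0, 139.0]]
0 -30 [[13.0, 9.0, -25.0, 0.0, -56.0, 96.0], [-1.0, 19.0, -24.0, 0.0, -47.0, 109.0], [-1.0, 22.0, -24.0, 0.0, -45.0, 109.0]]
0 0 [[13.0, 9.0, -25.0, 0.0, -56.0, 66.0], [-1.0, 19.0, -24.0, 0.0, -47.0, 79.0], [-1.0, 22.0, -24.0, 0.0, -45.0, 79.0]]
0 30 [[13.0, 9.0, -25.0, 0.0, -56.0, 36.0], [-1.0, 19.0, -24.0, 0.0, -47.0, 49.0], [-1.0, 22.0, -24.0, 0.0, -45.0, 49.0]]
0 60 [[13.0, 9.0, -25.0, 0.0, -56.0, 6.
[... 2743 characters left out ...]
7.0, -15.0, 62.0], [-0.0, 15.0, -46.0, 23.0, -10.0, 57.0]]
20 30 [[18.0, -0.0, -46.0, 21.0, -28.0, 14.0], [1.0, 12.0, -44.0, 17.0, -15.0, 32.0], [-0.0, 15.0, -46.0, 23.0, -10.0, 27.0]]
20 60 [[18.0, -0.0, -46.0, 21.0, -28.0, -16.0], [1.0, 12.0, -44.0, 17.0, -15.0, 2.0], [-0.0, 15.0, -46.0, 23.0, -10.0, -3.0]]
20 90 [[18.0, -0.0, -46.0, 21.0, -28.0, -46.0], [1.0, 12.0, -44.0, 17.0, -15.0, -28.0], [-0.0, 15.0, -46.0, 23.0, -10.0, -33.0]]
20 120 [[18.0, -0.0, -46.0, 21.0, -28.0, -76.0], [1.0, 12.0, -44.0, 17.0, -15.0, -58.0], [-0.0, 15.0, -46.0, 23.0, -10.0, -63.0]]
20 150 [[18.0, -0.0, -46.0, 21.0, -28.0, -106.0], [1.0, 12.0, -44.0, 17.0, -15.0, -88.0], [-0.0, 15.0, -46.0, 23.0, -10.0, -93.0]]
```

```bash
python3 - <<'E'
from h import *
T=rot([0,0,-11.5])@rot([0,-15,0])@np.diag([1,-1,-1])
env.goto(W([110,-10,150]),rpy(T))
c=cam("wrist"); cv2.imwrite("pics/w1.png",c["frame"][:,:,::-1]); cv2.imwrite("pics/w1b.png",cv2.resize(c["frame"][:,:,::-1],(800,600),interpolation=cv2.INTER_CUBIC))
np.save("w1.npy",c,allow_pickle=True)
s=env.observe();print(s["t"],s["tool_pos"],s["joint_pos"])
E
```

```text
2.4 [ 0.467383   -0.0504594   0.20547022] [ 18.14958091   1.50713613 -37.52183639  11.90279229 -38.4730881
  51.75519541]
```

View pics/w1b.png

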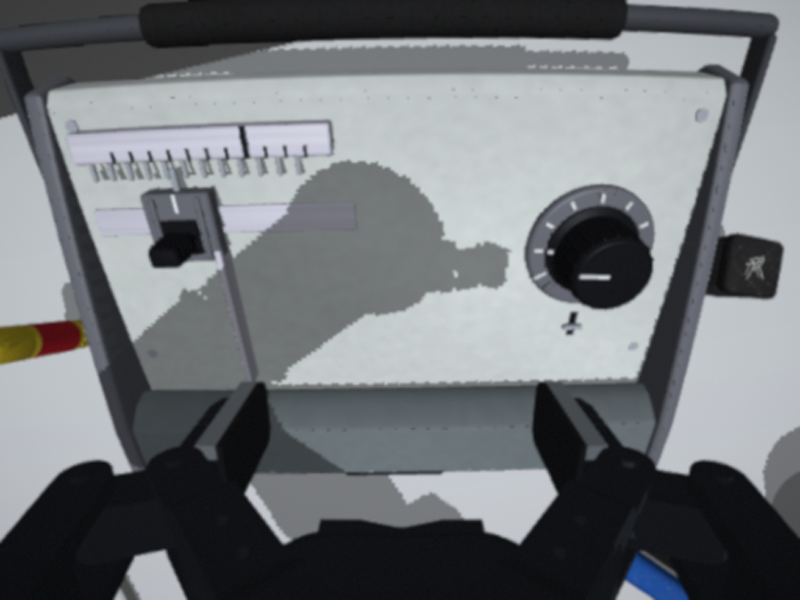

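The wrist view shows the format mark at about (243,141), the carriage and its white line at (174,203), the tab at (175,248), the ring centred near (590,245) and the knob top near (612,272) with its line pointing left. All are in 800x600 px. I'll extract these precisely and fit the pose.

```bash
cat > fit.py <<'E'
from h import *
from scipy.optimize import least_squares
c=np.load("w1.npy",allow_pickle=True).item(); im=c["frame"]; g=im.mean(2)
k=1.5625
# format mark: darkest blob centroid in box
def dark(x0,y0,x1,y1,th):
    m=(g[y0:y1,x0:x1]<th).astype(np.uint8); n,l,st,ce=cv2.connectedComponentsWithStats(m)
    i=1+np.argmax(st[1:,4]); return ce[i]+[x0,y0],st[i]
fm,st=dark(148,76,164,105,110); print("mark",fm*k,st)
# knob top: dark (<35) region; fit
x0,y0,x1,y1=325,110,430,205
sub=g[y0:y1,x0:x1]; print("levels",np.percentile(sub,[1,5,10,20,30,50]))
big=cv2.resize(im[y0:y1,x0:x1,::-1],None,fx=4,fy=4,interpolation=cv2.INTER_CUBIC)
big=np.clip(cv2.convertScaleAbs(big,alpha=1.6,beta=20),0,255)
b2=cv2.resize(im[70:190,35:225,::-1],None,fx=4,fy=4,interpolation=cv2.INTER_CUBIC)
b2=cv2.resize(b2,None,fx=.6,fy=.6)
out=np.zeros((380,420+456,3),np.uint8); out[:big.shape[0],:420]=big; out[:b2.shape[0],420:420+b2.shape[1]]=b2
cv2.imwrite("pics/crop1.png",cv2.resize(out,None,fx=.9,fy=.9))
print(out.shape)
E
python3 fit.py
```

```text
mark [243.36472603 141.90924658] [ 5  4  7 23 73]
levels [  9.66666667  12.66666667  19.          24.33333333  41.66666667
 116.33333333]
(380, 876, 3)
```

View pics/crop1.png

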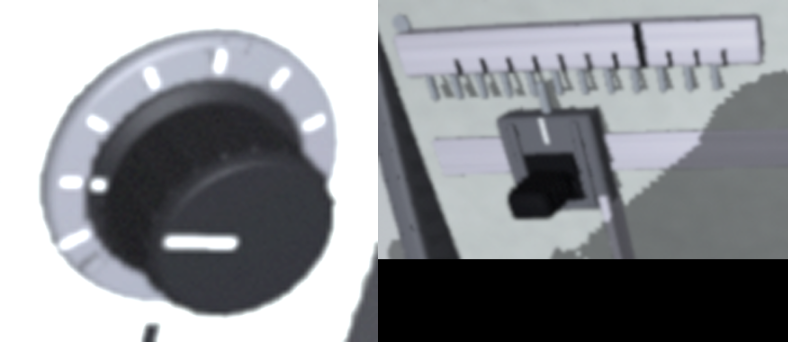

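```bash
cat > fit2.py <<'E'
from h import *
from scipy.optimize import least_squares
c=np.load("w1.npy",allow_pickle=True).item(); g=c["frame"].mean(2); k=1.5625
C=lambda p:np.array(p)/3.6+np.array([325,110])-np.array([.4,.4])
marks=[(75,240),(70,182),(98,123),(151,78),(220,60),(280,78),(314,122)]
fm=np.array([155.75,90.8])
top=C((241,234))
def mp(i,r,z): a=np.radians(-120+30*i); return np.array([105+r*np.cos(a),-118-r*np.sin(a),z])
def pts(q):
    e=q[:3];R=deckR(q[3]); P=lambda p:proj(c,e+R@(np.array(p)/1000))
    return P
def f(q):
    P=pts(q)
    r=[P((170,70,12))-fm,P((105,-118,38.5))-top]+[ (P(mp(i,q[4],q[5]))-C(m))*.6 for i,m in enumerate(marks)]
    return np.r_[np.concatenate(r),(q[4]-33)/2,(q[5]-2.5)/1.5]
e,_=load()
s=least_squares(f,[*e,-.2,33,2.5]); print(np.round(s.x,4)); print(np.round(s.fun,2))
print("cov mm",np.sqrt(np.diag(np.linalg.inv(s.jac.T@s.jac)))[:4]*1000)
save(s.x[:3],s.x[3])
def onz(uv,z):
    o,d=ray(c,uv); o=toD(o); d=load()[1].T@d; return o+d*(z-o[2])/d[2]
D=lambda p:np.array([(p[0]-378)/.9/2.4+35,p[1]/.9/2.4+70])
print("fm",onz(fm,12)); print("carriage line",onz(D((543,130)),15.5)); 
for x in (457,484,535,587,615,668,724): print(x,onz(D((x,62)),12)[:2])
print("tab top",onz(D((532,197)),42.5), "corners",onz(np.array((50,88))/k,0),onz(np.array((725,72))/k,0))
l0,l1=C((165,242)),C((238,242)); a,b=onz(l0,38.5),onz(l1,38.5); print("line",a,b,"angle cw from up",np.degrees(np.arctan2(-(a-b)[1],(a-b)[0])))
E
python3 fit2.py
```

```text
[ 0.4374 -0.0392  0.0342 -0.1839 31.5554  5.5789]
[ 0.24 -0.03  0.8   1.84  0.31 -0.88 -0.13 -0.38 -0.47 -0.35 -0.22 -0.43
 -0.43 -0.3  -0.46 -0.5  -0.44 -0.42 -0.72  2.05]
cov mm [0.60479327 0.64970468 1.18331591 4.84426254]
fm [169.98283605  70.19575138  12.        ]
carriage line [140.4722903 112.0455593  15.5      ]
457 [166.73801939 139.9560435 ]
484 [166.23261806 129.5059142 ]
535 [165.36354332 110.04922918]
587 [164.58135942  90.52284732]
615 [164.19982479  80.11374247]
668 [163.54783407  60.56905244]
724 [162.95228089  40.08642494]
tab top [125.06859248 108.81257669  42.5       ] corners [ 1.99368017e+02  1.70351784e+02 -2.84217094e-14] [ 200.73088497 -172.68658908    0.        ]
line [104.92715399 -99.66063585  38.5       ] [ 104.66156286 -116.70188416   38.5       ] angle cw from up -89.10710657697973
```

```bash
python3 - <<'E'
from h import *
out=np.zeros((600,800,3),np.uint8)
for n,(x0,y0,w,h),yy in (("scene",(170,140,170,75),0),("side",(195,140,110,110),0)):
    c=env.read_camera(n); np.save(n+".npy",{k:c[k] for k in c if k!="frame"},allow_pickle=True)
    im=cv2.imread(f"pics/{n}0.png"); b=cv2.resize(im[y0:y0+h,x0:x0+w],None,fx=(4 if n=="scene" else 2.7),fy=(4 if n=="scene" else 2.7),interpolation=cv2.INTER_CUBIC)
    f=4 if n=="scene" else 2.7
    for p in ((105,-118,38.5),(125,110,42.5),(170,70,12)):
        u=(proj(c,W(p))-[x0,y0]+.5)*f; cv2.circle(b,tuple(int(v) for v in u),3,(0,0,255),1); print(n,p,u)
    if n=="scene": out[:300,:680]=b
    else: out[300:597,:297]=b
cv2.imwrite("pics/chk.png",out)
E
```

```text
scene (105, -118, 38.5) [543.74134905 164.9292929 ]
scene (125, 110, 42.5) [171.57266218 215.86801254]
scene (170, 70, 12) [210.92780683 149.53680057]
side (105, -118, 38.5) [141.31846945 208.49753437]
side (125, 110, 42.5) [136.60015947  73.52750222]
side (170, 70, 12) [189.32843178  93.31311886]
```

View pics/chk.png

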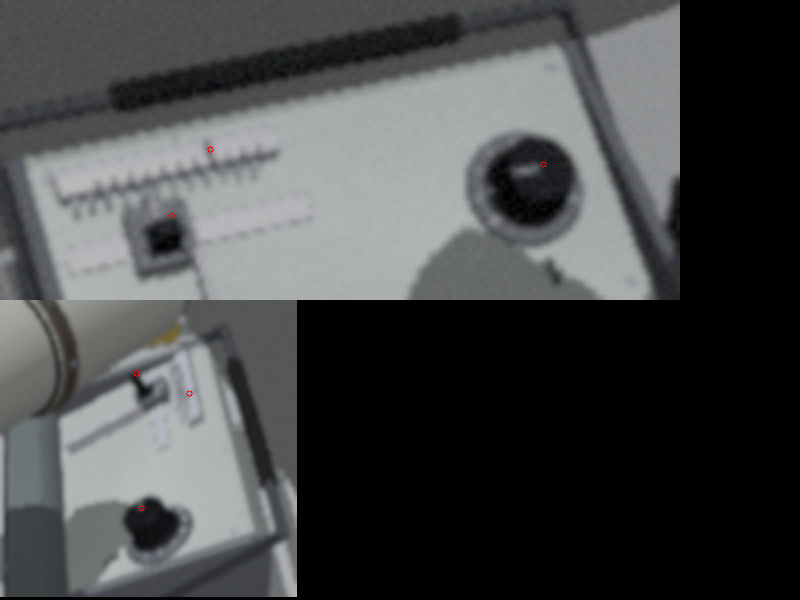

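The fitted pose agrees with the other two views to a few mm. The dial starts on mark 1, pointing at −89°, and the guide is in notch 0.030. Next I check reachability at 30° lean with the new pose.

```bash
python3 - <<'E'
from h import *
ik=env.inverse_kinematics
e,D=load(); yaw=json.load(open('pose.json'))["yaw"]; print(W([105,-118,38.5]),W([123,110,42.5]))
def tl(lean,a): return rpy(rot([0,0,np.degrees(yaw)])@rot([0,-lean,0])@rot([0,0,-a])@np.diag([1,-1,-1]))
for nm,p in (("dial",[105,-118,20]),("dialhi",[105,-118,90]),("tab",[123,110,38]),("tab7",[113,70,38])):
  for lean in (20,24,27,30,33):
    r=[]
    for a in (-90,0,90,180):
      q=ik(W(p),tl(lean,a)); r.append(None if q is None else np.round(q).astype(int).tolist())
    print(nm,lean,r)
# spherical-wrist check: sample IK at feasible poses for an FK fit
rng=np.random.default_rng(0); S=[]
for _ in range(300):
    p=rng.uniform([.35,-.3,.1],[.75,.3,.4]); o=[180+rng.uniform(-40,40),rng.uniform(-40,40),rng.uniform(-180,180)]
    q=ik(p,o)
    if q is not None: S.append([*p,*o,*q])
np.save("ik.npy",np.array(S)); print(len(S))
E
```

```text
[ 0.48633017 -0.16836837  0.12008838] [0.54138947 0.05330057 0.13255248]
dial 20 [[0, 14, -44, 16, -13, 154], [0, 14, -44, 16, -13, 64], [0, 14, -44, 16, -13, -26], [0, 14, -44, 16, -13, -116]]
dial 24 [None, None, None, None]
dial 27 [None, None, None, None]
dial 30 [None, None, None, None]
dial 33 [None, None, None, None]
dialhi 20 [[2, 5, -42, 10, -24, 159], [2, 5, -42, 10, -24, 69], [2, 5, -42, 10, -24, -21], [2, 5, -42, 10, -24, -111]]
dialhi 24 [[2, 4, -47, 17, -17, 152], [2, 4, -47, 17, -17, 62], [2, 4, -47, 17, -17, -28], [2, 4, -47, 17, -17, -118]]
dialhi 27 [None, None, None, None]
dialhi 30 [None, None, None, None]
dialhi 33 [None, None, None, None]
tab 20 [[25, 13, -46, 39, -19, 109], [25, 13, -46, 39, -19, 19], [25, 13, -46, 39, -19, -71], [25, 13, -46, 39, -19, -161]]
tab 24 [[15, 12, -54, 76, -10, 81], [15, 12, -54, 76, -10, -9], [15, 12, -54, 76, -10, -99], [15, 12, -54, 76, -10, 171]]
tab 27 [None, None, None, None]
tab 30 [None, None, None, None]
tab 33 [None, None, None, None]
tab7 20 [[21, 12, -49, 41, -16, 110], [21, 12, -49, 41, -16, 20], [21, 12, -49, 41, -16, -70], [21, 12, -49, 41, -16, -160]]
tab7 24 [None, None, None, None]
tab7 27 [None, None, None, None]
tab7 30 [None, None, None, None]
tab7 33 [None, None, None, None]
286
```

```bash
cat > fk.py <<'E'
from h import *
from scipy.optimize import least_squares
def fk(P,Q): # Q n x 6 deg
    P=P.reshape(-1); ax=P[:18].reshape(6,3); pt=P[18:36].reshape(6,3); M=P[36:42]
    n=len(Q); R=np.tile(np.eye(3),(n,1,1)); t=np.zeros((n,3))
    for i in range(6):
        w=ax[i]/np.linalg.norm(ax[i]); Ri=Ro.from_rotvec(np.radians(Q[:,i:i+1])*w).as_matrix()
        ti=pt[i]-Ri@pt[i]; t=t+np.einsum('nij,nj->ni',R,ti); R=R@Ri
    return R@Ro.from_rotvec(M[3:]).as_matrix(), t+R@M[:3]
if __name__=="__main__":
    S=np.load("ik.npy"); X=S[:,:3]; Rm=Ro.from_euler('xyz',S[:,3:6],degrees=True).as_matrix(); Q=S[:,6:]
    def res(P):
        R,t=fk(P,Q); return np.r_[((t-X)*5).ravel(),(R-Rm).ravel(),(np.linalg.norm(P[:18].reshape(6,3),axis=1)-1)*.1,P[18:36]*1e-4]
    best=None
    for s4 in (1,-1):
      for s6 in (1,-1):
        ax=np.array([[0,0,1],[0,1,0],[0,-1,0],[s4,0,0],[0,-1,0],[s6,0,0]],float)
        pt=np.array([[0,0,0],[0,0,.3],[0,0,.75],[0,0,.75],[.4,0,.75],[.5,0,.75]])
        for k in range(4):
            M=np.r_[.65,0,.75,Ro.from_matrix(rot([90*k,0,0])@rot([0,90,0])).as_rotvec()]
            r=least_squares(res,np.r_[ax.ravel(),pt.ravel(),M],max_nfev=200)
            if best is None or r.cost<best.cost: best=r
        print(s4,s6,best.cost,np.abs(best.fun[:-24]).max())
        if best.cost<1e-4: break
      if best.cost<1e-4: break
    np.save("fk.npy",best.x); print(np.round(best.x.reshape(-1,3),3))
E
python3 fk.py
```

```text
1 1 549.6781957339601 1.9793514555155787
1 -1 1.1673223198969859e-08 1.3424095168801387e-10
[[-0.    -0.     1.   ]
 [ 0.     1.    -0.   ]
 [-0.    -1.     0.   ]
 [-1.     0.    -0.   ]
 [-0.    -1.     0.   ]
 [-1.    -0.    -0.   ]
 [ 0.     0.     0.   ]
 [ 0.     0.     0.161]
 [ 0.     0.     0.725]
 [-0.     0.     0.725]
 [ 0.422 -0.     0.725]
 [ 0.    -0.16   0.725]
 [ 0.711 -0.16   0.725]
 [-1.209  1.209 -1.209]]
```

```bash
cat > ik.py <<'E'
from fk import *
P=np.load("fk.npy"); LO=np.array([-179.8,-69.2,-61.2,-181.2,-171.1,-177.4]); HI=np.array([179.8,118.1,80.6,117.6,-9.2,177.4])
def solve(p,o,q0):
    Rt=rot(o)
    def f(q):
        R,t=fk(P,q[None]); return np.r_[(t[0]-p)*5,(R[0]-Rt).ravel()]
    r=least_squares(f,np.clip(q0,LO+.01,HI-.01),bounds=(LO,HI),x_scale=50); return r.x,r.cost
def tl(lean,a,yaw=None):
    yaw=json.load(open('pose.json'))["yaw"]; return rpy(rot([0,0,np.degrees(yaw)])@rot([0,-lean,0])@rot([0,0,-a])@np.diag([1,-1,-1]))
E
python3 - <<'E'
from ik import *
rng=np.random.default_rng(1)
for nm,p in (("dial",[105,-118,20]),("dialhi",[105,-118,90]),("tab",[123,110,38]),("tab7",[113,70,38])):
    sols=[]
    for _ in range(60):
        q,cst=solve(W(p),tl(30,0),rng.uniform([-60,-40,-60,-180,-90,-170],[60,60,40,117,-9,170]))
        if cst<1e-8 and not any(np.abs(q-s).max()<1 for s in sols): sols.append(q)
    print(nm,[np.round(s,1).tolist() for s in sols])
E
```

```text
dial []
dialhi []
tab []
tab7 []
```

```bash
python3 - <<'E'
from ik import *
import ik
lo,hi=ik.LO.copy(),ik.HI.copy()
ik.LO=np.array([-180,-180,-180,-360,-180,-360.]);ik.HI=-ik.LO
rng=np.random.default_rng(1)
for nm,p in (("dial",[105,-118,20]),("dialhi",[105,-118,90]),("tab",[123,110,38]),("tab7",[113,70,38])):
    sols=[]
    for _ in range(50):
        q,cst=ik.solve(W(p),tl(30,0),rng.uniform([-60,-40,-90,-180,-90,-170],[60,60,40,117,90,170]))
        if cst<1e-8 and not any(np.abs(q-s).max()<1 for s in sols): sols.append(q)
    print(nm); [print("  ",np.round(s,1).tolist()) for s in sols if abs(s[1])<120 and abs(s[0])<60]
E
python3 - <<'E'
import sys; sys.path.insert(0,'.')
from ik import *
# max lean feasible along lean/side-lean
q0=np.array([1,12,-44,17,-15,60.])
for nm,p,q0 in (("dial",[105,-118,20],[0,14,-44,16,-13,64.]),("tab",[123,110,38],[15,12,-54,76,-10,-9.]),("tab7",[113,70,38],[21,12,-49,41,-16,20.])):
    yaw=json.load(open('pose.json'))["yaw"]
    for lean in (20,22,24,26,28,30):
        ok=[]
        for side in range(-12,13,2):
            o=rpy(rot([0,0,np.degrees(yaw)])@rot([0,-lean,0])@rot([side,0,0])@np.diag([1,-1,-1]))
            for s in (q0,[20,12,-54,80,-10,0],[-10,12,-54,-90,-12,100],[0,12,-54,-150,-12,100]):
                q,cst=solve(W(p),o,np.array(s,float))
                if cst<1e-8: ok.append((side,np.round(q).astype(int).tolist())); break
        print(nm,lean,[x[0] for x in ok],ok[:1],ok[-1:])
E
```

```text
dial
dialhi
tab
   [-11.7, 12.1, -42.3, -185.8, 5.6, 276.8]
   [-11.7, 12.1, -42.3, -185.8, 5.6, -83.2]
   [-8.8, 11.8, -49.8, 150.9, -1.8, -62.4]
   [-11.7, 12.1, -42.3, 174.2, 5.6, -83.2]
tab7
   [20.0, 110.8, -122.0, -54.5, 161.8, 9.8]
dial 20 [-12, -2, 0, 2, 4, 6, 8, 10, 12] [(-12, [-14, 13, -57, 92, -11, 1])] [(12, [-9, 16, -27, -24, -29, 110])]
dial 22 [2, 4, 6, 8, 10, 12] [(2, [0, 14, -43, 9, -12, 72])] [(12, [-10, 15, -28, -26, -27, 113])]
dial 24 [4, 6, 8, 10, 12] [(4, [-1, 14, -40, -1, -12, 83])] [(12, [-10, 15, -28, -28, -26, 115])]
dial 26 [6, 8, 10, 12] [(6, [-3, 14, -37, -12, -13, 95])] [(12, [-10, 15, -29, -31, -24, 119])]
dial 28 [6, 8, 10, 12] [(6, [-3, 13, -38, -14, -11, 97])] [(12, [-11, 14, -29, -34, -22, 122])]
dial 30 [8, 10, 12] [(8, [-6, 13, -34, -26, -14, 112])] [(12, [-12, 14, -29, -37, -21, 127])]
tab 20 [-12, -10, -8, -6, -4, -2, 0, 2, 4, 6, 8, 10, 12] [(-12, [29, 16, -45, 47, -30, 7])] [(12, [23, 13, -36, 2, -18, 57])]
tab 22 [-12, -10, -8, -6, -4, -2, 0, 2, 4, 6, 8, 10, 12] [(-12, [28, 15, -47, 55, -29, 1])] [(12, [23, 13, -40, 8, -13, 51])]
tab 24 [-12,
[... 360 characters left out ...]
9, -25, -27])] [(-4, [4, 12, -55, 117, -12, -40])]
tab7 20 [-12, -10, -8, -6, -4, -2, 0, 2, 4, 6, 8, 10, 12] [(-12, [24, 14, -49, 53, -27, 6])] [(12, [19, 12, -36, -3, -18, 66])]
tab7 22 [-12, -10, -8, -6, -4, -2, 0, 8, 10, 12] [(-12, [22, 14, -51, 61, -25, -1])] [(12, [19, 12, -39, 1, -14, 62])]
tab7 24 [-12, -10, -8, -6, -4] [(-12, [20, 13, -54, 71, -24, -9])] [(-4, [11, 11, -56, 82, -12, -12])]
tab7 26 [-12, -10, -8, -6, -4] [(-12, [16, 13, -56, 81, -23, -17])] [(-4, [3, 11, -57, 103, -10, -26])]
tab7 28 [-12, -10, -8, -6] [(-12, [13, 12, -57, 92, -22, -24])] [(-6, [2, 11, -57, 112, -12, -33])]
tab7 30 [-12, -10, -8] [(-12, [9, 12, -58, 102, -22, -31])] [(-8, [2, 11, -58, 116, -15, -38])]
```

30° exactly is outside the joint limits because of joint 5, but a tilt within about 6–7° of it works. I'll pick the best such orientation, move above the dial and take a close look.

```bash
cat >> ik.py <<'E'
def ori(lean,side,a=0):
    yaw=json.load(open('pose.json'))["yaw"]; return rpy(rot([0,0,np.degrees(yaw)])@rot([0,-lean,0])@rot([side,0,0])@rot([0,0,-a])@np.diag([1,-1,-1]))
def go(p,o,q0=None):
    q,cst=solve(W(p),o,np.array(env.observe()["joint_pos"] if q0 is None else q0,float)); assert cst<1e-7,(cst,q)
    env.set_joints(q.tolist()); return q
def snap(n,name="wrist"):
    c=cam(name); np.save(n+".npy",c,allow_pickle=True); return c
def onz(c,uv,z):
    o,d=ray(c,uv); o=toD(o); d=load()[1].T@d; return o+d*(z-o[2])/d[2]
E
python3 - <<'E'
from ik import *
b=[]
for lean in np.arange(22,31,1.):
    for side in np.arange(0,11,1.):
        q,cst=solve(W([105,-118,25]),ori(lean,side),np.array([-3,14,-37,-12,-13,95.]))
        q2,c2=solve(W([105,-118,90]),ori(lean,side),q)
        if cst<1e-8 and c2<1e-8 and q[4]<-10.3 and q2[4]<-10.3: b.append((np.hypot(30-lean,side),lean,side,q,q2))
b.sort(key=lambda x:x[0])
for x in b[:4]: print(np.round(x[0],1),x[1],x[2],np.round(x[3]),np.round(x[4]))
_,l,s,q,q2=b[0]
go([100,-118,90],ori(l,s),q2)
c=snap("w2"); st=env.observe(); print(st["t"],st["joint_pos"],toD(st["tool_pos"]))
cv2.imwrite("pics/w2b.png",cv2.resize(c["frame"][:,:,::-1],(800,600),interpolation=cv2.INTER_CUBIC))
E
```

```text
6.3 28.0 6.0 [ -3.  13. -38. -13. -11.  96.] [ -2.   4. -40.  -6. -18.  88.]
6.4 25.0 4.0 [ -1.  13. -41.   0. -11.  81.] [ -0.   4. -41.   1. -19.  80.]
6.4 26.0 5.0 [ -2.  13. -40.  -6. -11.  88.] [ -1.   4. -41.  -2. -19.  84.]
6.7 27.0 6.0 [ -3.  13. -38. -12. -12.  95.] [ -2.   4. -40.  -6. -19.  88.]
3.2 [ -1.59376641   3.45361913 -41.02324796  -5.97231482 -17.02882463
  87.83633246] [ 100.96895959 -117.88555898   90.15771459]
```

View pics/w2b.png

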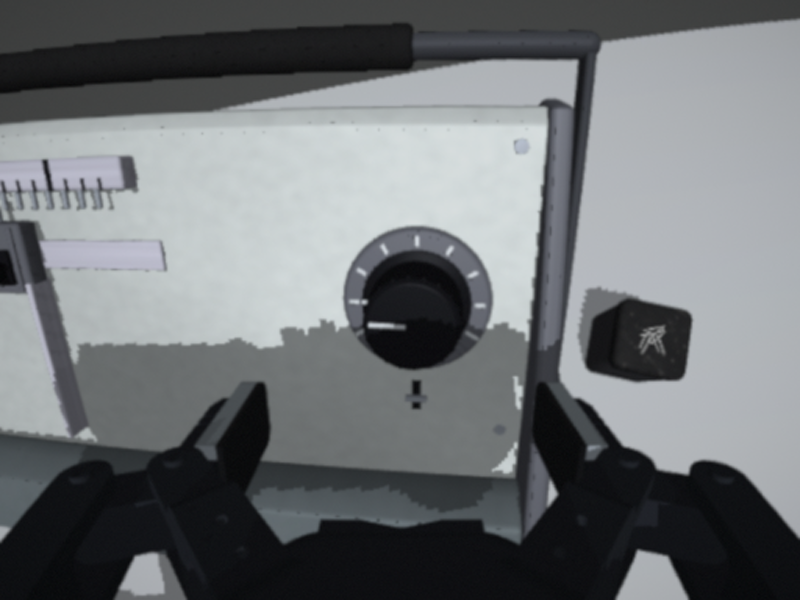

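```bash
python3 - <<'E'
from ik import *
c=np.load("w2.npy",allow_pickle=True).item(); k=1.5625
g=c["frame"].mean(2)
for n,uv,z in (("ringL",(344.5,299),2),("ringR",(493,299),2),("ringT",(418,226),2),("m4",(417,241),2),("m1",(357,301),2),("m6",(473,274),2),("m7",(480,305),2),("m2",(362,271),2),("fm",(47,174),12),("line0",(406,327),38.5),("line1",(368,325),38.5)):
    print(n,np.round(onz(c,np.array(uv)/k-.2,z),1))
# knob top outline: dark pixels
x0,y0,x1,y1=225,160,305,245; sub=g[y0:y1,x0:x1]; m=(sub<45).astype(np.uint8)
ys,xs=np.nonzero(m); print("dark bbox",(xs.min()+x0)*k,(xs.max()+x0)*k,(ys.min()+y0)*k,(ys.max()+y0)*k)
for uv,n in (((412,366),"bottom"),((462,325),"right"),((362,325),"left")): print(n,np.round(onz(c,np.array(uv)/k-.2,38.5),1))
E
```

```text
ringL [104.2 -80.5   2. ]
ringR [ 106.5 -156.4    2. ]
ringT [ 142.6 -118.4    2. ]
m4 [ 135.2 -117.9    2. ]
m1 [103.3 -87.    2. ]
m6 [ 119.2 -145.8    2. ]
m7 [ 103.1 -150.1    2. ]
m2 [119.4 -90.2   2. ]
fm [170.3  70.6  12. ]
line0 [ 104.6 -115.9   38.5]
line1 [104.9 -99.2  38.5]
dark bbox 362.5 468.75 251.5625 381.25
bottom [  85.8 -118.7   38.5]
right [ 106.4 -140.1   38.5]
left [104.8 -96.5  38.5]
```

The pose is confirmed to about 1 mm: ring diameter 75.9 mm, centred at (104.6, −118.4). The dial is on mark 1. I now grip and turn it 3 clicks.

```bash
cat > turn.py <<'E'
from ik import *
def st(m):
    s=env.observe(); print(m,round(s["t"],1),"F",np.round(s["force"],1),"grip",round(s["grip_width"],3),"q",np.round(s["joint_pos"],1),"D",np.round(toD(s["tool_pos"]),1)); return s
def turn(a0,deg,force=40):
    go([105,-118,70],ori(28,6,a0)); st("above")
    env.line_to(W([105,-118,24]).tolist(),speed=.1); st("down")
    env.clamp(force); st("clamp")
    q=np.array(env.observe()["joint_pos"]); n=int(np.ceil(deg/45))
    for i in range(n):
        q[5]-=deg/n; env.set_joints(q.tolist()); st("turn")
    env.release(); st("rel")
    env.line_to(W([105,-118,70]).tolist(),speed=.15)
E
python3 - <<'E'
from turn import *
turn(-45,90)
go([100,-118,90],ori(28,6,0)); st("look"); c=snap("w3")
cv2.imwrite("pics/w3b.png",cv2.resize(c["frame"][110:270,180:360,::-1],None,fx=3,fy=3,interpolation=cv2.INTER_CUBIC))
E
```

```text
above 4.0 F [-0.8  1.1 -0.3] grip 1.0 q [ -2.    6.4 -40.   -7.6 -15.2 134.8] D [ 105.5 -117.2   70.1]
down 4.6 F [ 0.8 -0.4  0.3] grip 0.999 q [ -3.   12.8 -38.  -12.9 -11.  141. ] D [ 105.  -118.1   24. ]
clamp 5.1 F [-5.   3.8  6.8] grip 0.523 q [ -3.   12.6 -38.1 -13.  -11.  141.1] D [ 104.9 -117.7   24.9]
turn 5.8 F [-1.1  5.5  0.8] grip 0.52 q [ -3.   12.6 -38.1 -13.  -11.1  96.2] D [ 104.8 -117.4   25.1]
turn 6.6 F [-1.3  7.2  2.6] grip 0.519 q [ -2.9  12.6 -38.1 -13.  -11.1  51.2] D [ 105.3 -117.1   25.3]
rel 7.1 F [-0.1  0.3  0.1] grip 0.998 q [ -3.   12.7 -38.1 -12.9 -11.   51.1] D [ 104.9 -118.    24.9]
look 8.3 F [0.8 0.3 0. ] grip 0.998 q [ -1.6   3.6 -41.1  -6.1 -17.   87.8] D [  99.7 -118.    89.3]
```

View pics/w3b.png

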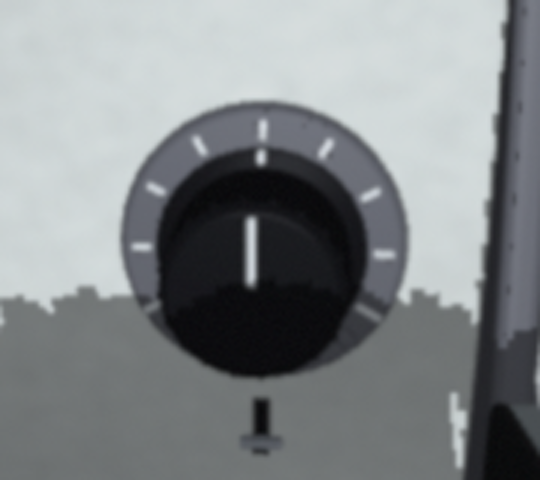

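The dial is now on mark 4, with its line straight up at mark (262,128) of the crop. Next: two more clicks, then look at the dial and the tab.

```bash
python3 - <<'E'
from turn import *
turn(-30,60)
go([100,-118,90],ori(28,6,0)); c=snap("w4")
A=cv2.resize(c["frame"][110:270,180:360,::-1],None,fx=2.2,fy=2.2,interpolation=cv2.INTER_CUBIC)
b=[]
for lean in np.arange(20,31,1.):
    for side in np.arange(-12,5,1.):
        q=np.array([18,12,-50,50,-20,10.]); ok=True; Q=[]
        for p in ([123,110,90],[123,110,38],[109,110,38],[109,68,38],[125,68,38],[123,68,80]):
            q,cst=solve(W(p),ori(lean,side),q); ok&=cst<1e-8 and q[4]<-10.3 and q[3]<114 and q[2]>-60; Q.append(q)
            if not ok: break
        if ok: b.append((np.hypot(30-lean,side),lean,side,Q))
b.sort(key=lambda x:x[0])
for x in b[:3]: print(np.round(x[:3],1),[np.round(q).astype(int).tolist() for q in x[3]])
_,l,s,Q=b[0]; json.dump([l,s,Q[0].tolist()],open("tab.json","w"))
q=go([105,100,85],ori(l,s),Q[0]); st("tabview"); c=snap("w5")
B=cv2.resize(c["frame"][:,:,::-1],None,fx=.78,fy=.78,interpolation=cv2.INTER_AREA)
out=np.zeros((360,800,3),np.uint8); out[:A.shape[0],:396]=A[:360]; out[:B.shape[0],400:799]=B[:360,:399]
cv2.imwrite("pics/w45.png",out); cv2.imwrite("pics/w5b.png",cv2.resize(c["frame"][:,:,::-1],(800,600),interpolation=cv2.INTER_CUBIC))
E
```

```text
above 8.9 F [ 0.5 -0.  -0.1] grip 1.003 q [ -2.1   6.4 -40.   -7.6 -15.2 119.7] D [ 104.8 -118.    69.7]
down 9.6 F [-0.6  0.5  0.5] grip 0.998 q [ -3.   12.8 -38.1 -12.9 -11.  126. ] D [ 105.  -118.1   24.1]
clamp 10.0 F [-4.4  4.9  6.3] grip 0.527 q [ -3.   12.6 -38.1 -13.  -11.  126.1] D [ 105.  -117.6   25. ]
turn 10.6 F [-0.2  3.9  0.4] grip 0.523 q [ -3.   12.6 -38.1 -13.  -11.1  96.2] D [ 104.8 -117.3   25.1]
turn 11.2 F [-1.3  7.   3.5] grip 0.523 q [ -2.9  12.6 -38.1 -13.  -11.1  66.1] D [ 104.9 -117.1   25.4]
rel 11.6 F [0.3 0.2 1. ] grip 0.998 q [ -3.   12.6 -38.1 -13.  -11.   66.1] D [ 105.  -117.8   24.9]
[ 5.8 27.  -5. ] [[26, 7, -53, 61, -23, -4], [13, 12, -55, 91, -15, -23], [11, 12, -56, 98, -15, -28], [1, 11, -57, 111, -11, -32], [4, 11, -56, 101, -12, -25], [17, 6, -56, 70, -18, -5]]
[ 6.4 25.  -4. ] [[28, 7, -50, 52, -24, 5], [17, 12, -53, 78, -15, -13], [15, 12, -56, 85, -14, -19], [5, 11, -57, 96, -11, -21], [9, 11, -55, 85, -12, -13], [21, 6, -53, 57, -19, 5]]
[ 6.4 26.  -5. ] [[27, 7, -51, 56, -24, 0], [16, 12, -54, 83, -16, -18], [14, 12, -56, 90, -15, -23], [4, 11, -57, 102, -11, -26], [7, 11, -56, 92, -13, -18], [19, 6, -54, 63, -19, 0]]
tabview 14.2 F [-0.1 -0.2 -0.6] grip 1.004 q [ 22.6   6.1 -56.4  70.  -19.9  -9.8] D [105.2  99.7  84.9]
```

View pics/w45.png

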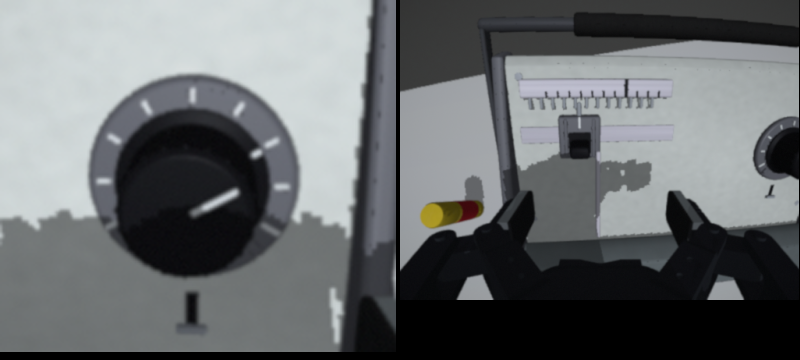

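The dial line and the skirt line are both at mark 6, at (270,148), counting up from mark 4 at the top. Now I locate the tab from this closer view.

```bash
python3 - <<'E'
from ik import *
c=np.load("w5.npy",allow_pickle=True).item(); g=c["frame"]
cv2.imwrite("pics/c5.png",cv2.resize(cv2.convertScaleAbs(g[95:215,190:320,::-1],alpha=1.5,beta=25),None,fx=5,fy=5,interpolation=cv2.INTER_CUBIC))
print(onz(c,((628-400)/.78,88/.78),12))
E
```

```text
[170.25463324  68.07091925  12.        ]
```

View pics/c5.png

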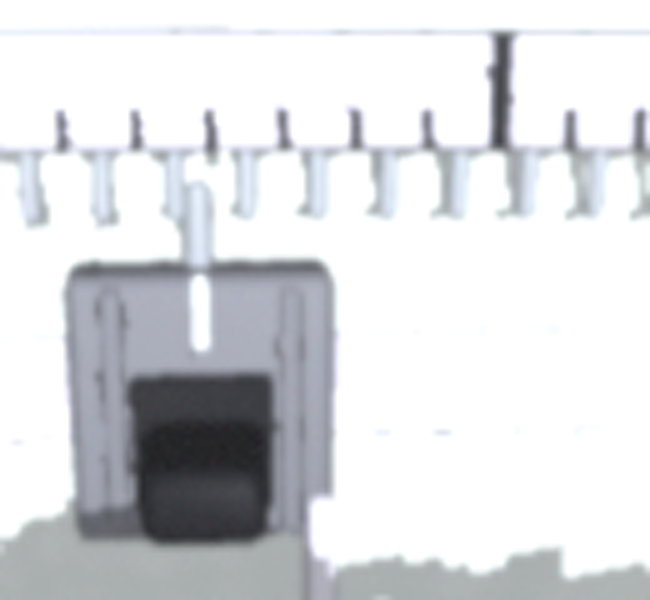

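```bash
python3 - <<'E'
from ik import *
c=np.load("w5.npy",allow_pickle=True).item()
for n,uv,z in (("mark",(502,90),12),("line",(201,313),15.5),("tabc",(205,505),42.5),("tabL",(140,505),42.5),("tabR",(270,505),42.5),("tabTop",(205,472),42.5),("tabBot",(205,540),42.5),("plate",(202,378),18.5),("carrL",(72,400),15.5),("carrR",(331,400),15.5),("n2",(209,130),12),("n3",(283,130),12)):
    print(n,np.round(onz(c,np.array(uv)/5+[189.6,94.6],z),1))
E
```

```text
mark [170.4  69.7  12. ]
line [140.5 111.7  15.5]
tabc [122.  111.7  42.5]
tabL [122.2 119.8  42.5]
tabR [121.7 103.5  42.5]
tabTop [126.4 111.6  42.5]
tabBot [117.2 111.8  42.5]
plate [132.  111.8  18.5]
carrL [128.3 130.2  15.5]
carrR [127.5  93.4  15.5]
n2 [165.2 110.   12. ]
n3 [165.1  99.9  12. ]
```

```bash
python3 - <<'E'
from turn import *
best=[]
for l in np.arange(21,30,1.):
    for s in np.arange(-9,1,1.):
        q=np.array(env.observe()["joint_pos"]); Q=[]
        for p in ([122,111.7,70],[122,111.7,31.5],[110,111.7,31.5],[110,68,31.5],[124,68,31.5],[124,69,75]):
            q,cst=solve(W(p),ori(l,s),q); Q.append(q)
            if cst>1e-8: break
        else:
            best.append((np.hypot(30-l,s)+max(0,11.5+max(x[4] for x in Q))*3,l,s,[np.round(x).astype(int).tolist() for x in Q]))
best.sort(key=lambda x:x[0]); _,l,s,Q=best[0]; print(l,s,Q)
json.dump([l,s],open("tab.json","w"))
go([122,111.7,72],ori(l,s)); st("above")
env.line_to(W([122,111.7,31.5]).tolist(),speed=.1); st("down")
env.clamp(30); S=st("clamp")
p=toD(S["tool_pos"])
env.line_to(W([122-11.5,111.7,31.5]).tolist(),speed=.04); st("pulled")
c=snap("w6"); cv2.imwrite("pics/c6.png",cv2.resize(cv2.convertScaleAbs(c["frame"][40:280,150:470,::-1],alpha=1.5,beta=25),None,fx=2.5,fy=2.5,interpolation=cv2.INTER_CUBIC))
E
```

```text
27.0 -6.0 [[23, 9, -54, 70, -21, -10], [14, 13, -55, 92, -16, -24], [12, 13, -56, 98, -16, -29], [1, 12, -57, 111, -12, -32], [4, 12, -56, 103, -13, -26], [17, 7, -55, 72, -19, -7]]
above 14.5 F [ 0.2 -0.   0.4] grip 0.997 q [ 23.3   8.9 -53.4  68.9 -21.3  -9.4] D [123.  112.1  71.5]
down 15.0 F [0.6 0.5 0. ] grip 0.998 q [ 13.5  13.3 -54.7  91.9 -16.3 -24.3] D [121.8 110.7  31.6]
clamp 15.7 F [-2.8  0.9  2.7] grip 0.184 q [ 13.6  13.3 -54.6  92.  -16.2 -24.4] D [122.1 112.1  31.8]
pulled 16.1 F [ 1.5 -0.1  4.4] grip 0.184 q [ 12.1  13.1 -55.8  97.2 -15.8 -28.4] D [111.9 112.   31.8]
```

View pics/c6.png

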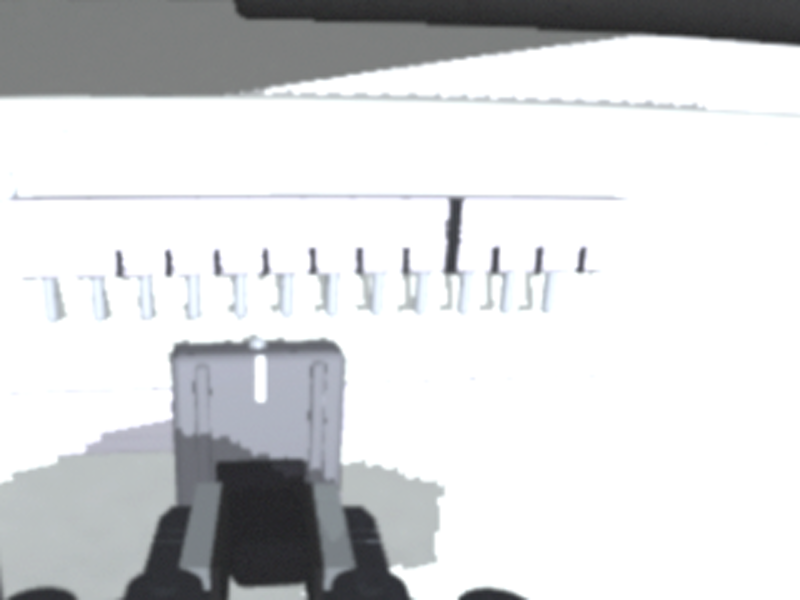

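The pin is withdrawn and the tool travelled 10.2 mm. The mark is at (455,235) and the carriage line at (260,378). Now I slide the guide.

```bash
python3 - <<'E'
from turn import *
c=np.load("w6.npy",allow_pickle=True).item()
f=lambda u:np.array(u)/2.5+[149.7,39.7]
m=onz(c,f((455,235)),12); l=onz(c,f((260,378)),15.5); n0=onz(c,f((121,263)),12); print("mark",m,"line",l,"n0",n0)
s=st("pre"); y=toD(s["tool_pos"])[1]; d=m[1]-l[1]; print("delta",d,"target tool y",y+d)
env.line_to(W([110.5,y+d,31.5]).tolist(),speed=.06); env.wait(.2); st("slid")
c=snap("w7"); cv2.imwrite("pics/c7.png",cv2.resize(cv2.convertScaleAbs(c["frame"][80:240,150:370,::-1],alpha=1.5,beta=25),None,fx=3.6,fy=3.6,interpolation=cv2.INTER_CUBIC))
E
```

```text
mark [170.35768125  69.26897421  12.        ] line [140.63956422 111.17078857  15.5       ] n0 [165.25189107 139.5000248   12.        ]
pre 16.1 F [1.7 0.8 4.7] grip 0.184 q [ 12.1  13.1 -55.8  97.2 -15.8 -28.4] D [111.9 112.   31.8]
delta -41.90181436443811 target tool y 70.11629665021653
slid 17.2 F [ 1.1 -1.8  6.3] grip 0.181 q [  2.   11.9 -57.  109.8 -12.4 -31.7] D [111.7  69.3  31.8]
```

View pics/c7.png

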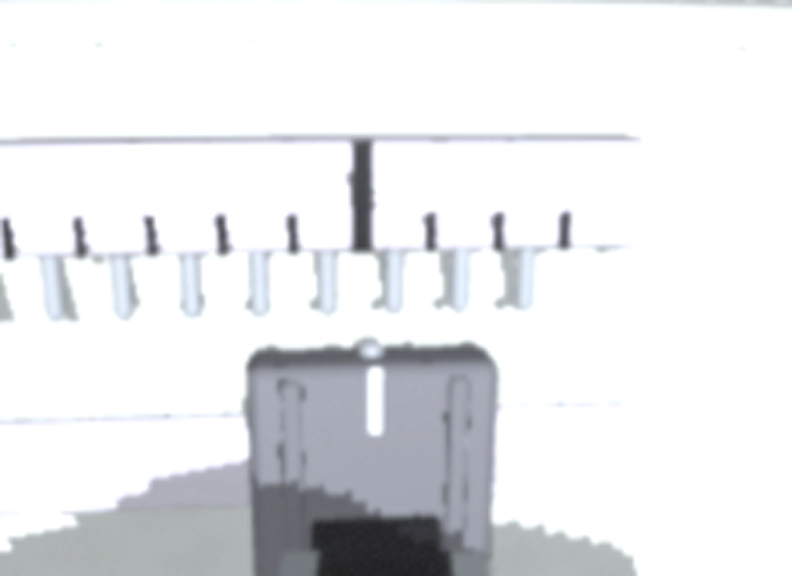

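```bash
python3 - <<'E'
from turn import *
c=np.load("w7.npy",allow_pickle=True).item()
f=lambda u:np.array(u)/3.6+[149.6,79.6]
for n,u,z in (("mark",(361,195),12),("line",(375,400),15.5),("linetop",(374,370),15.5),("markbot",(362,248),12),("n6",(293,235),12),("n8",(431,232),12)): print(n,np.round(onz(c,f(u),z),2))
st("")
E
```

```text
mark [170.45  70.05  12.  ]
line [140.61  68.33  15.5 ]
linetop [145.3   68.49  15.5 ]
markbot [162.8   69.92  12.  ]
n6 [164.86  79.86  12.  ]
n8 [164.99  59.85  12.  ]
 17.2 F [ 1.6 -0.5  5.7] grip 0.18 q [  2.   11.9 -57.  109.8 -12.4 -31.7] D [111.7  69.3  31.8]
```

The carriage line reads y = 68.4 against the mark at 70.0, so I shift it +1.5 mm, push home, release and back off to check.

```bash
python3 - <<'E'
from turn import *
y=toD(env.observe()["tool_pos"])[1]
# tool commanded 70.12 sat at 69.3 -> command offset
env.line_to(W([110.5,70.12+1.5,31.5]).tolist(),speed=.03); env.wait(.2); s=st("shift"); 
for x in (116,122,123.5):
    env.line_to(W([x,70.12+1.5,31.5]).tolist(),speed=.03); st("home")
env.wait(.2); st("held")
env.release(); st("rel")
env.line_to(W([122,71,80]).tolist(),speed=.12)
l,sd=json.load(open("tab.json")); go([105,60,85],ori(l,sd)); st("back")
c=snap("w8"); cv2.imwrite("pics/c8.png",cv2.resize(cv2.convertScaleAbs(c["frame"][80:240,150:370,::-1],alpha=1.5,beta=25),None,fx=3.6,fy=3.6,interpolation=cv2.INTER_CUBIC))
E
```

```text
shift 17.7 F [ 1.7 -1.1  6.8] grip 0.187 q [  2.4  11.9 -57.  109.3 -12.6 -31.6] D [111.7  70.9  31.8]
home 18.0 F [-4.5 -0.5  7.9] grip 0.185 q [  3.4  12.  -56.7 106.3 -12.7 -29.4] D [114.6  71.2  31.7]
home 18.4 F [-5.  -0.4  8.6] grip 0.185 q [  4.5  12.1 -56.2 103.  -12.9 -27. ] D [120.1  71.2  31.7]
home 18.6 F [-5.7  0.3  8.2] grip 0.181 q [  4.7  12.1 -56.1 102.2 -13.  -26.4] D [121.2  71.2  31.7]
held 18.8 F [-6.1  0.8  8.2] grip 0.189 q [  4.7  12.1 -56.1 102.2 -13.  -26.4] D [121.3  71.2  31.7]
rel 19.5 F [-0.6 -0.8  0.1] grip 1.003 q [  4.7  12.2 -55.9 102.2 -13.  -26.4] D [123.4  71.6  31.4]
back 20.4 F [-0.3 -0.1  0.4] grip 1.0 q [ 16.4   4.9 -58.3  74.1 -18.1  -8.4] D [103.7  58.4  84.5]
```

View pics/c8.png

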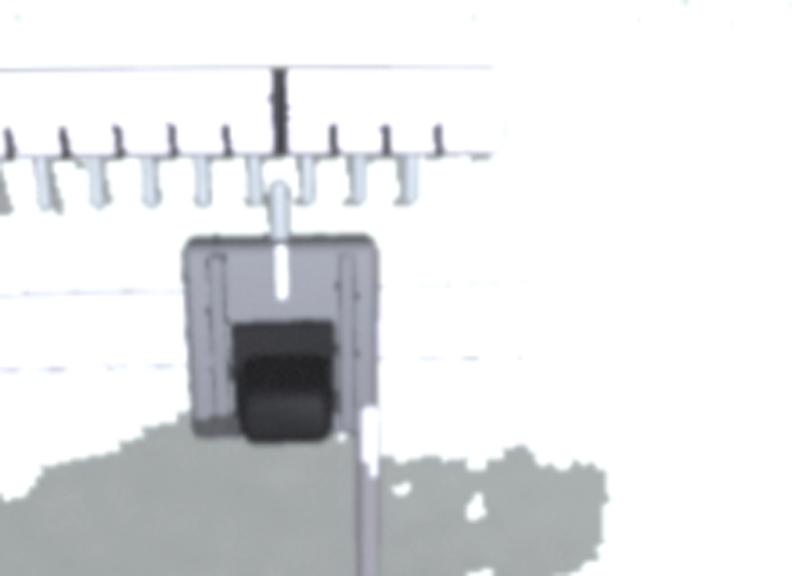

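```bash
python3 - <<'E'
from turn import *
def rep(c,f,d):
    r={n:onz(c,f(u),z) for n,u,z in d}; print({n:np.round(v[:2],1).tolist() for n,v in r.items()})
rep(np.load("w8.npy",allow_pickle=True).item(),lambda u:np.array(u)/3.6+[149.6,79.6],(("mark",(280,112),12),("line",(281.5,273),15.5),("plate",(283,322),18.5),("tabBot",(285,441),42.5),("carrTop",(281,237),15.5),("pintip",(279,183),12),("n6",(226,140),12)))
rep(np.load("w5.npy",allow_pickle=True).item(),lambda u:np.array(u)/5+[189.6,94.6],(("plate",(202,377),18.5),("tabBot",(205,541),42.5),("carrTop",(200,264),15.5),("pintip",(198,183),12)))
# plate edge by intensity profile: rows along carriage centre line
for n,u0 in (("w8",281.5/3.6+149.6),("w5",203/5+189.6)):
    c=np.load(n+".npy",allow_pickle=True).item(); g=c["frame"].mean(2); u0=int(round(u0))
    print(n,[int(v) for v in g[100:212,u0-3:u0+4].mean(1)])
E
```

```text
{'mark': [170.2, 69.9], 'line': [140.3, 70.4], 'plate': [131.4, 70.4], 'tabBot': [116.3, 70.9], 'carrTop': [147.3, 70.3], 'pintip': [157.0, 70.4], 'n6': [165.1, 80.1]}
{'plate': [132.1, 111.7], 'tabBot': [117.1, 111.8], 'carrTop': [147.4, 111.6], 'pintip': [158.0, 111.6]}
w8 [99, 104, 105, 104, 102, 99, 93, 92, 92, 88, 90, 94, 88, 90, 97, 97, 98, 98, 98, 97, 95, 88, 82, 101, 138, 160, 165, 166, 165, 157, 144, 136, 133, 129, 126, 125, 126, 129, 131, 131, 130, 130, 131, 130, 124, 109, 86, 81, 110, 132, 138, 138, 138, 138, 139, 140, 141, 141, 139, 138, 137, 134, 123, 108, 100, 98, 98, 94, 80, 52, 29, 25, 25, 26, 25, 25, 24, 23, 16, 10, 8, 8, 8, 8, 8, 8, 9, 10, 14, 18, 22, 25, 26, 26, 24, 23, 22, 20, 19, 19, 18, 18, 35, 69, 89, 95, 96, 96, 96, 97, 97, 97]
w5 [143, 140, 166, 185, 190, 191, 191, 188, 186, 188, 191, 193, 195, 196, 194, 189, 174, 157, 149, 145, 144, 143, 138, 128, 112, 113, 134, 150, 164, 173, 166, 150, 139, 138, 137, 135, 134, 133, 133, 134, 135, 135, 135, 135, 134, 134, 127, 111, 87, 82, 111, 133, 141, 144, 145, 144, 143, 142, 141, 141, 141, 142, 143, 140, 126, 108, 101, 100, 96, 76, 46, 27, 26, 26, 26, 26, 25, 24, 21, 15, 10, 9, 8, 9, 8, 8, 9, 10, 12, 16, 20, 25, 27, 28, 27, 25, 24, 22, 21, 20, 19, 18, 20, 45, 80, 97, 100, 100, 99, 99, 99, 99]
```

The guide is at the mark (line 70.4, mark 69.9), but the plate, tab and pin tip all read about 0.8 mm short of fully home. I'll re-grip and push it firmly against its stop.

```bash
python3 - <<'E'
from turn import *
l,sd=json.load(open("tab.json"))
go([122,71,72],ori(l,sd)); env.line_to(W([122,71,31.5]).tolist(),speed=.1); env.clamp(40); st("clamp")
for x in (124,126,128,130):
    env.line_to(W([x,71,31.5]).tolist(),speed=.03); s=st("push")
    if abs(s["force"][0])>18: break
env.wait(.3); st("held")
x=toD(env.observe()["tool_pos"])[0]
env.line_to(W([x,71,31.5]).tolist(),speed=.03)
env.release(); st("rel")
env.line_to(W([122,71,80]).tolist(),speed=.12)
go([105,60,85],ori(l,sd)); st("back"); env.wait(.2)
c=snap("w9"); g=c["frame"].mean(2)
u0=int(round(281.5/3.6+149.6))
r=[int(v) for v in g[100:212,u0-3:u0+4].mean(1)]; print(r)
def cross(lo,hi,th,up=False):
    for i in range(lo,hi):
        a,b=g[i,u0-3:u0+4].mean(),g[i+1,u0-3:u0+4].mean()
        if (a>th>=b) if not up else (a<=th<b): return i+(a-th)/(a-b)
for n in ("w5","w8","w9"):
    c=np.load(n+".npy",allow_pickle=True).item(); g=c["frame"].mean(2); u0=231 if n=="w5" else 228
    a,b=cross(160,180,60),cross(190,210,50,True); cc=cross(140,152,110)
    print(n,[np.round(onz(c,(u0,v),z)[0],2) for v,z in((a,18.5),(b,42.5),(cc,15.5))])
# line/mark columns in w9
R=c["frame"].mean(2)
row=R[107:113,195:255].mean(0); print("mark cols",195+np.argmin(row)); row2=R[152:161,205:250].mean(0); print("line col",205+np.argmax(row2))
wm=np.clip(row.max()-40-row,0,None)[25:45] ; um=(np.arange(220,240)*wm).sum()/wm.sum()
w2=np.clip(row2-170,0,None); ul=(np.arange(205,250)*w2).sum()/w2.sum() if w2.sum() else None
print(um,ul,onz(c,(um,110),12), onz(c,(ul,156),15.5) if ul else None)
E
```

```text
clamp 21.9 F [-3.7 -0.1  4.1] grip 0.183 q [  4.3  12.1 -56.1 103.2 -12.8 -27. ] D [122.1  71.4  31.9]
push 22.1 F [-6.7  1.1  6. ] grip 0.182 q [  4.7  12.1 -56.  102.1 -12.9 -26.2] D [122.9  71.3  31.8]
push 22.4 F [-11.8   2.3   7.4] grip 0.18 q [  5.   12.1 -55.9 101.  -12.9 -25.4] D [123.1  71.3  31.8]
push 22.6 F [-16.4   3.2   9.3] grip 0.183 q [  5.4  12.1 -55.9  99.9 -13.  -24.6] D [123.2  71.3  31.7]
push 22.9 F [-20.2   3.6  10.1] grip 0.184 q [  5.8  12.1 -55.8  98.8 -13.  -23.8] D [123.4  71.3  31.7]
held 23.2 F [-19.2   4.    9.9] grip 0.181 q [  5.8  12.1 -55.8  98.8 -13.  -23.8] D [123.4  71.3  31.7]
rel 24.2 F [-0.2  0.8 -0.1] grip 0.999 q [  4.5  12.1 -55.9 102.4 -12.9 -26.5] D [123.4  71.   31.5]
back 25.1 F [ 0.3 -0.5 -0. ] grip 1.002 q [ 16.4   4.9 -58.3  74.1 -18.1  -8.4] D [103.7  58.4  84.5]
[157, 128, 107, 106, 113, 115, 115, 114, 109, 98, 95, 96, 98, 103, 110, 111, 110, 109, 109, 111, 113, 113, 111, 108, 100, 91, 98, 130, 154, 160, 158, 150, 137, 133, 133, 131, 126, 120, 118, 121, 124, 126, 130, 134, 135, 135, 132, 119, 95, 74, 79, 107, 126, 133, 134, 134, 134, 134, 135, 135, 134, 134, 132, 131, 127, 115, 100, 97, 97, 92, 69, 38, 24, 25, 26, 25, 25, 25, 24, 20, 14, 9, 7, 8, 9, 8, 8, 8, 7, 10, 14, 19, 23, 25, 26, 25, 24, 22, 21, 21, 19, 18, 17, 20, 44, 77, 93, 96, 96, 96, 96, 97]
w5 [np.float64(132.42), np.float64(116.86), np.float64(147.62)]
w8 [np.float64(131.63), np.float64(116.1), np.float64(147.63)]
w9 [np.float64(132.42), np.float64(116.76), np.float64(147.89)]
mark cols 230
line col 230
229.76318785578752 230.3292682926829 [172.60577525  70.05544902  12.        ] [141.82883359  70.42890982  15.5       ]
```

```bash
python3 - <<'E'
from turn import *
s=env.observe(); env.line_to((np.array(s["tool_pos"])+[-.03,0,.08]).tolist()); env.wait(.3); st("clear"); env.job_done()
E
```

```text
clear 26.6 F [-0.4 -0.4  1. ] grip 1.002 q [ 30.7  -4.3 -49.8  41.3 -34.8  14.8] D [119.7  54.4 168.3]
the job is handed in; nothing more can be done
```

The job is done and handed in at about 27 s: the dial is on six and the guide is locked at the format mark.

- **Dial:** it started on mark 1. I turned it 90° and then 60° clockwise, and the close-up after the second turn showed its line on mark 6. I didn't photograph it again, but the arm did not go near it afterwards.
- **Guide:** it started in notch 0.030. I pulled the tab out fully, slid the guide to the mark and pushed the tab home. The last picture put its white line at deck y 70.4 mm and the mark at 70.05 mm, which is within the lock's play.
- **Lock:** the first push left the tab about 0.8 mm short of home, so I gripped it again and pushed with about 20 N. The plate edge then matched its starting locked position (132.42 mm both times).
- **Tool angle:** an exact 30° lean was outside the arm's joint limits, so I worked at 6–7° off it. That caused no trouble; the largest wrist force reading was about 23 N.
- **Clip box and glue stick:** nothing went near either one. I did not check them with a final picture.

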